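# Sort left- and right-hand bottle guides

## Task

Sort the mirror-image pair of black bottle guides: put the left-hand guide into the white tray on the robot's left and the right-hand guide into the white tray on the robot's right, each standing on its foot on the tray floor. Seen from above with the arm end pointing away from you, a left-hand guide has its one side arm on the left and a right-hand guide on the right. The similar guide with arms on both sides is not part of the job.

Things in the scene. Friction and masses are not known exactly. Their poses are not given: they have to be found in the camera images.
- left_guide_web (a point): Left-hand bottle guide: black plastic, loose, 60-130 g; mm: foot 84 (own x) x 32 (y) x 8 thick; one flat side arm at its +x end (x 18 to 42, 8 thick) out to +52 in y, the left seen from above with that end away from you. Upright web on the foot's middle, 44 (x) x 12 (y), top 62 above the underside: grip across the 12. The point is on the web's centre line, 38 above the underside. z up, any yaw.
- right_guide_web (a point): Right-hand bottle guide: black plastic, loose, 60-130 g; mm: foot 84 (own x) x 32 (y) x 8 thick; one flat side arm at its +x end (x 18 to 42, 8 thick) out to -52 in y, the right seen from above with that end away from you. Upright web on the foot's middle, 44 (x) x 12 (y), top 62 above the underside: grip across the 12. The point is on the web's centre line, 38 above the underside. z up, any yaw.
- left_tray_in (a point): Open white plastic tray on the robot's left (+y side), fixed, its yaw within 0.3 rad; in mm: outside 180 x 180 x 35 high, walls 4 thick, inside 172 x 172. The point is the centre of its inner floor, 4 above the bench; x and y along its sides, z up.
- right_tray_in (a point): Open white plastic tray on the robot's right (-y side), fixed, its yaw within 0.3 rad; in mm: outside 180 x 180 x 35 high, walls 4 thick, inside 172 x 172. The point is the centre of its inner floor, 4 above the bench; x and y along its sides, z up.
Not all that is in view belongs to the job. What is shaped like the part that bears left_guide_web but blue is not meant. Leave any turquoise look-alike of the part that bears right_guide_web alone.

How it is judged:
By the outcome, as a careful person would: the job done as asked, in the order asked, and still so for the second after the job is handed in, with the robot touching nothing.
It also fails if it takes over 59 s, if anything falls off the work surface, if the arm or the gripper's body presses on something with over 40 N, if the wrist force passes 120 N, or if a joint passes its speed limit or range.

## Robot

A 6-joint arm with a two-finger parallel gripper is mounted at the origin on the work surface. World frame = base frame: x ahead of the robot, y to its left, z up, the work surface at z = 0. Lengths are in m, angles in rad, forces in N, time in s.
With the tool pointing down it reaches from about 0.3 to 0.85 m from the base axis. Payload 5.4 kg.
Tool frame: the origin (TCP) lies at the very end of the fingers, on their centre line; the grasp point (between the pads) lies 19 mm behind it; z points along the fingers, y is the direction in which the jaws open and shut (so a half turn about z gives the same grasp; the last joint's range is limited). The gripper opens to 85 mm and grips with 20 to 120 N. Pads are 22 mm wide; open, the fingers measure 114 mm over their backs; the gripper's body (76 mm by 85 mm) begins 54 mm behind the grasp point. The pads swing forward as they close: fully open they stand 13 mm farther back than shut.
Start: joints at [-1.42, 0.158, 1.597, -0, 1.386, -0.21], TCP at [0.203, -0.538, 0.231] pointing down, gripper open.
Joint ranges: [-2.91, 2.91], [-0.94, 2.29], [0.18, 2.7], [-1.29, 4.43], [0.17, 2.64], [-3, 3]. Speed limits (rad/s): [2.57, 2.57, 3.14, 3.14, 3.14, 3.14].

## Interface

Orientations are given as a 3x3 rotation matrix whose columns are the frame's x, y, z axes.
In Python, from plant import get_state, cams, arm gives the robot as it stands.
- The arm moves only by the shell command python3 -m jog 'ROWS' [OPENING] [FORCE]. ROWS is JSON, a list that holds one entry, the list of rows, each a list of 6 numbers: the shift along the tool's x, y, z in m, then the turn, a rotation vector about the tool's x, y, z in degrees. In form: [[[x, y, z, rx, ry, rz], ...]]. A call has 1 to 5 rows; each row is the pose to reach, as a shift and turn from the pose commanded when the call began, along the tool's axes at that moment; what a row does not reach only later rows make up. A row lasts 1/12 s, in which the tool goes at most 41.7 mm and 7.16 degrees, less where a joint would pass 70% of its speed; a pose out of reach is approached as far as the arm can. A call with a gripper value outside its range is refused whole. OPENING is the finger opening in m, from 0 to 0.0854, set as the call begins (- or left out, the last holds). The fingers move at their own pace and stop on an object; FORCE is the grip in N (left out, the last holds). Time passes only in rows, so rows that repeat a pose let the fingers close. It gives the time, the measured TCP pose, the force and the opening at its end, in the units of the state.
- get_state(): the state, without advancing time (a new reading comes with each control period).
- cams.capture(name): name is "side" or "top" or "wrist"; returns (picture, depth): 420x560x3 uint8, red, green, blue; 420x560 float32, m along the optical axis (not along the pixel's ray), 0 where there is no reading.
- cams.get_calibration(name): a dict with "mtx" (3x3 intrinsics, pixels), "R" (3x3) and "t" (3): a world point X has camera coordinates R X + t. Camera axes: x right, y down, z forward; pixel columns grow to the right and rows downward; lengths in m; the calibration is good to about 2 mm. The wrist camera is an equidistant fisheye: a pixel r from the principal point sees the ray r / f radians off the axis. A picture is of the moment at which its call begins: read the wrist's pose just before it. get_calibration takes no time and is no camera call; for the wrist camera it gives the pose at the moment of the call.
- arm.finish_job(): hands the job in, once; it reports no verdict.
The state is a dict: "t": time; "joint_positions": joint angles; "dq": joint speeds; "tau": joint torques, N m; "eef_pos": TCP position; "tcp_rot": TCP orientation; "force": force on the tool from outside, world axes, zero at the start; "torque": the same for the moment, N m; "width": finger opening in m.
Only numpy, scipy, OpenCV 4.12 (cv2) and the standard library are available. Lean on these libraries where they do the work, as an engineer would, in place of code of your own. Each camera call takes 0.05 s, during which the arm holds its last target.

## Working session

There is one attempt and no reset: what is moved stays moved. The work goes in short steps, Python scripts to look and compute and a shell command to move; the robot and the scene stay as the last step left them, time stands still between calls to the robot, and variables do not carry over. Pictures are saved under pics/ and viewed, and the job is handed in when it is done.

```bash
ls; mkdir -p pics
python3 - <<'E'
from plant import get_state,cams,arm
import cv2,numpy as np
s=get_state();print(s['t'],s['eef_pos'],s['tcp_rot'],s['width'])
for n in ('top','side'):
    p,d=cams.capture(n);cv2.imwrite(f'pics/{n}0.png',p[:,:,::-1]);np.savez(f'pics/{n}0.npz',p=p,d=d)
    c=cams.get_calibration(n);print(n,c)
E
```

```text
pics
0.0 [ 0.20286713 -0.53736769  0.23028771] [[ 9.35621161e-01  3.53005613e-01 -2.81528335e-04]
 [ 3.53005481e-01 -9.35619277e-01  1.92306532e-03]
 [ 4.15449516e-04 -1.89864166e-03 -9.99998111e-01]] 0.08531776321877774
top {'mtx': array([[531.09068757,   0.        , 283.97234979],
       [  0.        , 531.09068757, 209.98368029],
       [  0.        ,   0.        ,   1.        ]]), 'R': array([[-0.02359184, -0.99971729,  0.0029592 ],
       [-0.99625457,  0.02326361, -0.08328044],
       [ 0.08318805, -0.00491285, -0.99652176]]), 't': array([0.01486345, 0.46390773, 1.22108661])}
side {'mtx': array([[497.6303368 ,   0.        , 274.79692294],
       [  0.        , 497.6303368 , 203.13428705],
       [  0.        ,   0.        ,   1.        ]]), 'R': array([[-0.95651038, -0.29134355, -0.01438161],
       [-0.16359259,  0.57660506, -0.8004774 ],
       [ 0.24150643, -0.76331221, -0.59919038]]), 't': array([0.44448873, 0.12240487, 1.06954258])}
```

View pics/top0.png

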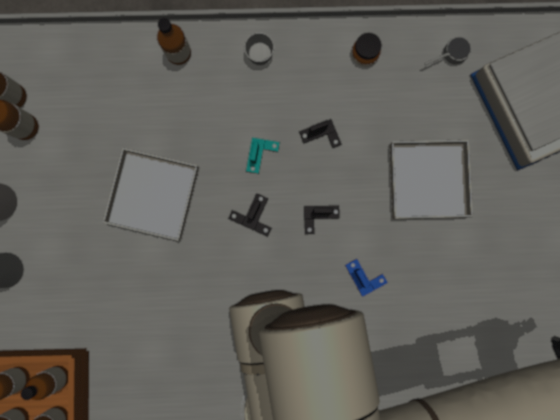

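View pics/side0.png

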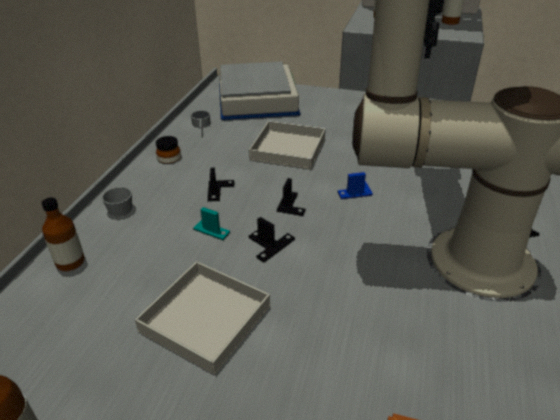

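Top view: up is +x and left is +y. There are five look-alikes:
- Turquoise (262,155) and blue (365,278): both excluded by colour.
- Black with arms on both sides (252,214): excluded.
- Black A (320,133): arm end points image-right and the arm goes down, so it is right-hand.
- Black B (320,216): arm end points image-left and the arm goes down, so it is left-hand.

Next I'll take a close crop and measure.

```bash
cat > h.py <<'E'
import numpy as np,cv2
from plant import cams
def world(n,d,K=None):
    c=cams.get_calibration(n);M=c['mtx']
    v,u=np.mgrid[:d.shape[0],:d.shape[1]]
    P=np.stack([(u-M[0,2])/M[0,0]*d,(v-M[1,2])/M[1,1]*d,d],-1)
    return (P-c['t'])@c['R']
def ray(n,u,v,z):
    c=cams.get_calibration(n);M=c['mtx']
    C=-c['R'].T@c['t'];r=c['R'].T@np.array([(u-M[0,2])/M[0,0],(v-M[1,2])/M[1,1],1])
    return C+r*(z-C[2])/r[2]
E
python3 - <<'E'
from h import *
f=np.load('pics/top0.npz');p,d=f['p'],f['d'];W=world('top',d)
cv2.imwrite('pics/crop0.png',cv2.resize(p[105:245,220:360,::-1],None,fx=4,fy=4,interpolation=cv2.INTER_CUBIC))
g=p.max(2)
for nm,(u0,v0,u1,v1) in dict(R=(292,110,350,155),L=(295,196,348,242)).items():
    m=np.zeros(g.shape,bool);m[v0:v1,u0:u1]=(g[v0:v1,u0:u1]<60)
    q=W[m];print(nm,m.sum(),'z pct',np.percentile(q[:,2],[1,10,50,90,99]))
    web=W[m&(W[...,2]>.055)]
    if len(web)>5:
        c=web.mean(0);r=cv2.minAreaRect(web[:,:2].astype(np.float32)*1000);print('webtop',len(web),c,r)
    n,l,st,ct=cv2.connectedComponentsWithStats(m.astype(np.uint8));k=1+st[1:,4].argmax();print(st[k],ct[k])
for nm,(u0,v0,u1,v1) in dict(LT=(95,140,210,250),RT=(380,130,480,230)).items():
    m=np.zeros(g.shape,bool);sl=(slice(v0,v1),slice(u0,u1));m[sl]=(W[sl][...,2]>.02)
    q=W[m];print(nm,len(q),np.percentile(q[:,2],[50,95]),cv2.minAreaRect(q[:,:2].astype(np.float32)*1000))
    m2=np.zeros(g.shape,bool);m2[sl]=(g[sl]>130);print(m2.sum(),np.median(W[m2][:,2]))
E
```

```text
R 550 z pct [-0.00039904  0.00564433  0.00992957  0.06106712  0.06672373]
webtop 88 [ 0.64935122 -0.07729061  0.07551262] ((517.3263549804688, -28.159881591796875), (36.743194580078125, 319.8753967285156), 69.71157836914062)
[300 120  41  28 550] [321.12181818 132.33454545]
L 536 z pct [-0.00014353  0.0050579   0.00917934  0.06193152  0.06547805]
webtop 116 [ 0.45975492 -0.0827676   0.06168218] ((459.7672424316406, -82.7939224243164), (43.28824234008789, 11.889219284057617), 88.75788879394531)
[304 206  35  28 536] [317.71455224 214.77238806]
LT 883 [0.03389565 1.25542982] ((479.67742919921875, 197.8802032470703), (423.22149658203125, 180.161376953125), 75.45800018310547)
0 nan
RT 927 [0.03338845 0.0409554 ] ((505.4209899902344, -207.2818603515625), (207.68246459960938, 478.8805847167969), 10.168013572692871)
0 nan
  return _methods._mean(a, axis=axis, dtype=dtype,
  ret = ret.dtype.type(ret / rcount)
```

View pics/crop0.png

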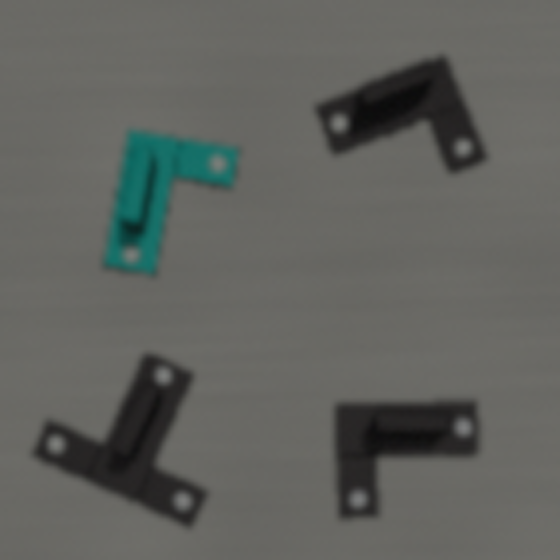

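The crop confirms it. Upper-right black (top image 320,133) is the right-hand guide, lower-right black (320,216) is the left-hand guide, and the T shape at lower left is the two-armed one. Now I'll filter the outliers.

Run:
```python
from h import *
f=np.load('pics/top0.npz');p,d=f['p'],f['d'];W=world('top',d);ok=d>0
g=p.max(2);Z=W[...,2]
def box(u0,v0,u1,v1):
    m=np.zeros(g.shape,bool);m[v0:v1,u0:u1]=True;return m&ok
for nm,b in dict(R=(292,110,350,155),L=(295,196,348,242)).items():
    B=box(*b)&(g<60)
    for z0,z1 in ((.055,.07),(.004,.014)):
        q=W[B&(Z>z0)&(Z<z1)];print(nm,z0,len(q),q.mean(0).round(4),cv2.minAreaRect(q[:,:2].astype(np.float32)*1000))
for nm,b in dict(LT=(95,140,210,250),RT=(380,130,480,230)).items():
    q=W[box(*b)&(Z>.028)&(Z<.042)];print(nm,len(q),np.median(q[:,2]),cv2.minAreaRect(q[:,:2].astype(np.float32)*1000))
# feet corners via rays (crop px/4+offset)
off=lambda x,y:((x+.5)/4-.5+220,(y+.5)/4-.5+105)
for nm,pts in dict(R=[(317,106),(445,57),(486,157),(452,172),(335,154)],L=[(478,402),(337,406),(342,518),(378,515),(477,454)]).items():
    for a in pts: print(nm,ray('top',*off(*a),.008).round(4))
```

```text
R 0.055 87 [ 0.6527 -0.0783  0.062 ] ((653.4818115234375, -78.27497863769531), (10.532918930053711, 43.34996032714844), 21.4366455078125)
R 0.004 361 [ 0.6447 -0.093   0.0087] ((636.5968627929688, -85.09663391113281), (65.41822052001953, 82.63639831542969), 20.03223419189453)
L 0.055 116 [ 0.4598 -0.0828  0.0617] ((459.7672424316406, -82.7939224243164), (43.28824234008789, 11.889219284057617), 88.75788879394531)
L 0.004 360 [ 0.4478 -0.07    0.0083] ((440.7168273925781, -82.86540222167969), (80.61760711669922, 64.17032623291016), 88.6094970703125)
LT 653 0.03444848365558779 ((509.9859619140625, 314.50469970703125), (182.13052368164062, 180.17227172851562), 75.4131851196289)
RT 665 0.034551755836982 ((529.7423706054688, -339.43316650390625), (182.83871459960938, 180.88961791992188), 89.75396728515625)
R [ 0.6531 -0.0361  0.008 ]
R [ 0.6811 -0.1134  0.008 ]
R [ 0.6199 -0.1359  0.008 ]
R [ 0.6113 -0.1154  0.008 ]
R [ 0.6238 -0.0461  0.008 ]
L [ 0.4735 -0.1265  0.008 ]
L [ 0.4731 -0.0432  0.008 ]
L [ 0.407  -0.0444  0.008 ]
L [ 0.4083 -0.0656  0.008 ]
L [ 0.4428 -0.1249  0.008 ]
```

Measured values, all consistent with the stated sizes:

| Item | Position (m) | Direction |
|---|---|---|
| L web | (0.460, -0.083), top at 62 mm | own +x at about +89.5° |
| R web | (0.653, -0.078), top at 62 mm | own +x at about -69.8° |
| Left tray | (0.510, 0.3145) | – |
| Right tray | (0.530, -0.339) | – |

With the web at the tray centre, the guide's farthest corner is 67 mm out, under the 86 mm available, so any yaw fits.

```bash
cat > go.py <<'E'
import sys,numpy as np
from plant import get_state
from scipy.spatial.transform import Rotation as Ro
x,y,z,jaw=map(float,sys.argv[1:5])  # TCP target, world yaw (deg) of tool y
s=get_state();R=np.array(s['tcp_rot']);p=np.array(s['eef_pos'])
a=np.radians(jaw);yv=np.array([np.cos(a),np.sin(a),0])
if yv@R[:,1]<0:yv=-yv
zv=np.array([0,0,-1.]);T=np.c_[np.cross(yv,zv),yv,zv]
print('t',round(s['t'],2),'pos',p.round(4),'w',round(s['width'],4),'F',np.round(s['force'],1),'q',np.round(s['joint_positions'],2))
print('shift',(R.T@(np.array([x,y,z])-p)).round(4),'turn',np.degrees(Ro.from_matrix(R.T@T).as_rotvec()).round(2))
E
python3 go.py .460 -.083 .16 -.5
```

```text
t 0.1 pos [ 0.2029 -0.5374  0.2304] w 0.0851 F [0.3 0.5 0.7] q [-1.42  0.16  1.6  -0.    1.39 -0.21]
shift [ 0.401  -0.3343  0.0711] turn [ -0.07  -0.08 -68.83]
```

```bash
python3 -m jog '[[[0.16,-0.134,0,0,0,-35],[0.16,-0.134,0,0,0,-35],[0.16,-0.134,0,0,0,-35],[0.16,-0.134,0,0,0,-35],[0.16,-0.134,0,0,0,-35]]]' 0.06 40; python3 go.py .460 -.083 .16 -.5
```

```text
t: 0.52
eef_pos: [0.3055, -0.3544, 0.2308]
tcp_rot: [[0.559, 0.829, -0.0], [0.829, -0.559, 0.001], [0.001, -0.001, -1.0]]
force: [1.1, -0.3, 0.1]
width: 0.0597
t 0.52 pos [ 0.3055 -0.3544  0.2308] w 0.0597 F [ 1.1 -0.3  0.1] q [-1.12 -0.13  1.89  0.    1.38 -0.52]
shift [ 0.3113 -0.0238  0.071 ] turn [-3.000e-02 -4.000e-02 -3.352e+01]
```

```bash
python3 -m jog '[[[0.2,-0.015,0.02,0,0,-33.5],[0.2,-0.015,0.02,0,0,-33.5],[0.2,-0.015,0.02,0,0,-33.5],[0.2,-0.015,0.02,0,0,-33.5],[0.2,-0.015,0.02,0,0,-33.5]]]'; python3 go.py .460 -.083 .16 -.5
```

```text
t: 0.93
eef_pos: [0.4061, -0.1801, 0.2107]
tcp_rot: [[0.008, 1.0, -0.0], [1.0, -0.008, 0.001], [0.001, -0.0, -1.0]]
force: [0.1, -0.3, 0.1]
width: 0.0603
t 0.93 pos [ 0.4061 -0.1801  0.2107] w 0.0603 F [ 0.1 -0.3  0.1] q [-0.69 -0.18  1.97  0.    1.35 -0.68]
shift [0.0975 0.0532 0.0508] turn [-0.01 -0.04  0.05]
```

```bash
python3 -m jog '[[[0.0975,0.053,0.051,0,0,0],[0.0975,0.053,0.051,0,0,0],[0.0975,0.053,0.051,0,0,0],[0.0975,0.053,0.051,0,0,0],[0.0975,0.053,0.051,0,0,0]]]'; python3 go.py .460 -.083 .019 -.5
python3 - <<'E'
from plant import cams
import cv2
for n in ('wrist','side'):
    p,d=cams.capture(n);cv2.imwrite(f'pics/{n}1.png',p[:,:,::-1])
E
```

```text
t: 1.35
eef_pos: [0.4593, -0.0842, 0.1588]
tcp_rot: [[0.011, 1.0, -0.003], [1.0, -0.011, 0.001], [0.001, -0.003, -1.0]]
force: [0.1, 0.2, 0.4]
width: 0.0599
t 1.35 pos [ 0.4593 -0.0842  0.1588] w 0.0599 F [0.1 0.2 0.4] q [-0.44 -0.05  1.97 -0.    1.23 -0.43]
shift [0.001  0.0012 0.1398] turn [-0.18 -0.07 -0.11]
```

View pics/wrist1.png

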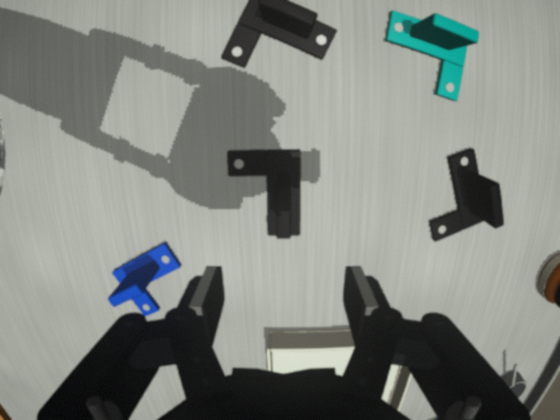

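View pics/side1.png

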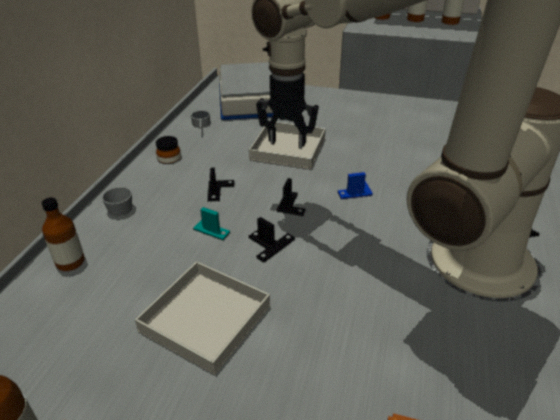

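Run:
```python
from h import *
def pr(n,X):
    c=cams.get_calibration(n);q=c['mtx']@(c['R']@np.array(X)+c['t']);return (q[:2]/q[2]).round(1)
for X in ([.459,-.084,.159],[.46,-.083,.062],[.653,-.078,.062],[.46,-.083,0]): print(X,pr('side',X),pr('top',X))
c=cams.get_calibration('wrist');print(c)
def fish(X):
    q=c['R']@np.array(X)+c['t'];th=np.arctan2(np.hypot(q[0],q[1]),q[2]);r=th*c['mtx'][0,0];h=np.hypot(q[0],q[1]);return c['mtx'][0,2]+r*q[0]/h,c['mtx'][1,2]+r*q[1]/h
print([np.round(fish(X),1) for X in ([.46,-.083,.062],[.653,-.078,.062],[.459,-.084,.159])])
```

```text
[0.459, -0.084, 0.159] [286.8 147.5] [326.6 205.9]
[0.46, -0.083, 0.062] [286.3 182.4] [322.6 209.3]
[0.653, -0.078, 0.062] [211.8 171.7] [317.9 125.3]
[0.46, -0.083, 0] [286.3 202.9] [320.6 211.5]
{'mtx': array([[325.1922621 ,   0.        , 283.26197986],
       [  0.        , 325.1922621 , 211.73013664],
       [  0.        ,   0.        ,   1.        ]]), 'R': array([[ 9.99895440e-01, -1.44571891e-02, -3.14317923e-04],
       [-1.35654794e-02, -9.45307980e-01,  3.25896918e-01],
       [-5.00868060e-03, -3.25858578e-01, -9.45405257e-01]]), 't': array([-0.46111051, -0.09423211,  0.2878927 ])}
[array([283.3, 209.4]), array([496. , 201.6]), array([281.3, 272.5])]
```

The reprojections agree: the L web sits at wrist (285,210), centred between the fingers at (205–360, 290), and the side view puts it directly below the tool. Descending.

```bash
python3 -m jog '[[[0.001,0.001,0.04,0,0,0],[0.001,0.001,0.08,0,0,0],[0.001,0.001,0.11,0,0,0],[0.001,0.001,0.13,0,0,0],[0.001,0.001,0.138,0,0,0]]]'; python3 go.py .460 -.083 .019 -.5
```

```text
t: 1.87
eef_pos: [0.4587, -0.0858, 0.0199]
tcp_rot: [[0.017, 1.0, -0.004], [1.0, -0.017, 0.002], [0.002, -0.004, -1.0]]
force: [0.1, -0.6, 0.6]
width: 0.0601
t 1.87 pos [ 0.4587 -0.0858  0.0199] w 0.0601 F [ 0.1 -0.6  0.6] q [-0.44  0.18  2.04 -0.    0.92 -0.43]
shift [0.0028 0.0012 0.0009] turn [-0.24 -0.09 -0.48]
```

```bash
python3 -m jog '[[[0.003,0.001,0,0,0,-0.5],[0.003,0.001,0,0,0,-0.5],[0.003,0.001,0,0,0,-0.5],[0.003,0.001,0,0,0,-0.5],[0.003,0.001,0,0,0,-0.5]]]' 0 40; python3 -m jog '[[[0,0,0,0,0,0],[0,0,0,0,0,0],[0,0,0,0,0,0],[0,0,0,0,0,0]]]';python3 go.py .460 -.083 .2 -.5
```

```text
t: 2.28
eef_pos: [0.4637, -0.083, 0.0243]
tcp_rot: [[0.006, 1.0, 0.004], [1.0, -0.006, -0.002], [-0.002, 0.004, -1.0]]
force: [-0.1, -0.7, 6.0]
width: 0.0117
t: 2.62
eef_pos: [0.4637, -0.083, 0.0242]
tcp_rot: [[0.006, 1.0, 0.003], [1.0, -0.005, -0.002], [-0.002, 0.003, -1.0]]
force: [0.2, -1.0, 7.2]
width: 0.0113
t 2.62 pos [ 0.4637 -0.083   0.0242] w 0.0113 F [ 0.2 -1.   7.2] q [-0.43  0.17  2.04 -0.    0.93 -0.43]
shift [-0.0003 -0.0031 -0.1758] turn [0.18 0.1  0.18]
```

```bash
python3 -m jog '[[[0,0,-0.02,0,0,0],[0,0,-0.06,0,0,0],[0,0,-0.1,0,0,0],[0,0,-0.13,0,0,0],[0,0,-0.13,0,0,0]]]'; python3 go.py .510 .3145 .15 -.5
python3 - <<'E'
from plant import cams
import cv2
for n in ('wrist','side'):
    p,d=cams.capture(n);cv2.imwrite(f'pics/{n}2.png',p[:,:,::-1])
E
```

```text
t: 3.03
eef_pos: [0.4666, -0.084, 0.1601]
tcp_rot: [[0.005, 1.0, 0.013], [1.0, -0.005, -0.006], [-0.006, 0.013, -1.0]]
force: [0.7, -0.7, -0.0]
width: 0.0114
t 3.03 pos [ 0.4666 -0.084   0.1601] w 0.0114 F [ 0.7 -0.7 -0. ] q [-0.43 -0.05  1.96  0.    1.22 -0.43]
shift [0.3988 0.0412 0.0083] turn [0.75 0.33 0.19]
```

View pics/wrist2.png

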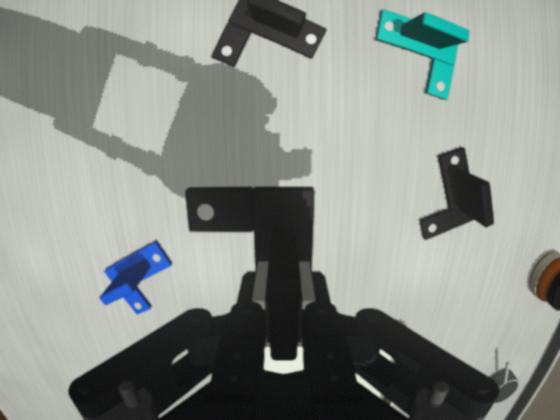

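View pics/side2.png

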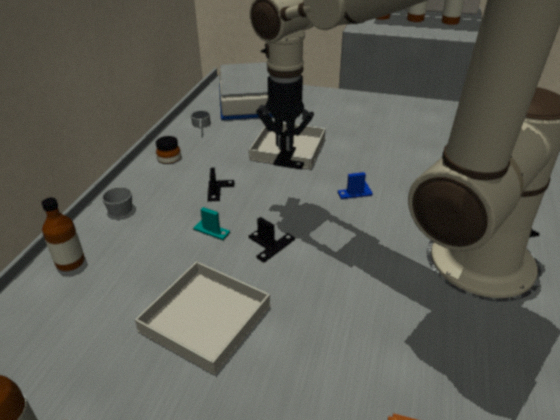

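The L guide is held and clear: wrist view shows the foot and arm at (190–315, 190–230). Carrying it to the left tray.

```bash
python3 -m jog '[[[0.03,0.003,0,0.7,0.3,0.2],[0.07,0.008,0,0.7,0.3,0.2],[0.11,0.012,0,0.7,0.3,0.2],[0.15,0.016,0,0.7,0.3,0.2],[0.19,0.02,0,0.7,0.3,0.2]]]'; python3 go.py .510 .3145 .15 -.5
```

```text
t: 3.55
eef_pos: [0.4815, 0.1096, 0.1503]
tcp_rot: [[0.01, 1.0, -0.016], [1.0, -0.01, 0.005], [0.005, -0.016, -1.0]]
force: [0.7, 0.1, -1.0]
width: 0.0117
t 3.55 pos [0.4815 0.1096 0.1503] w 0.0117 F [ 0.7  0.1 -1. ] q [-0.02  0.04  1.89  0.01  1.23 -0.02]
shift [0.2052 0.0265 0.0009] turn [-0.9  -0.3  -0.06]
```

```bash
python3 -m jog '[[[0.04,0.005,0,0,0,0],[0.08,0.01,0,0,0,0],[0.12,0.016,0,0,0,0],[0.16,0.021,0,0,0,0],[0.19,0.0245,0,0,0,0]]]';python3 go.py .510 .3145 .15 -.5;  python3 -m jog '[[[0.015,0.002,0,0,0,0],[0.015,0.002,0,0,0,0],[0.015,0.002,0,0,0,0]]]'; python3 go.py .510 .3145 .15 -.5
```

```text
t: 3.97
eef_pos: [0.5078, 0.3003, 0.1506]
tcp_rot: [[0.008, 1.0, -0.016], [1.0, -0.008, 0.005], [0.005, -0.016, -1.0]]
force: [0.8, -0.6, -1.1]
width: 0.0113
t 3.97 pos [0.5078 0.3003 0.1506] w 0.0113 F [ 0.8 -0.6 -1.1] q [0.32 0.28 1.62 0.01 1.25 0.33]
shift [0.0143 0.0021 0.0006] turn [-0.9  -0.27  0.06]
t: 4.22
eef_pos: [0.5102, 0.3125, 0.1509]
tcp_rot: [[0.008, 1.0, -0.016], [1.0, -0.008, 0.004], [0.003, -0.016, -1.0]]
force: [0.3, -0.5, -1.2]
width: 0.0113
t 4.22 pos [0.5102 0.3125 0.1509] w 0.0113 F [ 0.3 -0.5 -1.2] q [0.34 0.3  1.6  0.01 1.26 0.35]
shift [ 0.002  -0.0002  0.0009] turn [-0.9  -0.2   0.06]
```

```bash
python3 -m jog '[[[0.002,0,0.03,-0.8,-0.2,0],[0.002,0,0.065,-0.8,-0.2,0],[0.002,0,0.09,-0.8,-0.2,0],[0.002,0,0.107,-0.8,-0.2,0],[0.002,0,0.113,-0.8,-0.2,0]]]';python3 go.py .510 .3145 .029 -.5
python3 - <<'E'
from plant import cams
import cv2
for n in ('side','top'):
    p,d=cams.capture(n);cv2.imwrite(f'pics/{n}3.png',p[:,:,::-1])
E
```

```text
t: 4.63
eef_pos: [0.5068, 0.3123, 0.0355]
tcp_rot: [[0.011, 1.0, -0.006], [1.0, -0.011, -0.002], [-0.002, -0.006, -1.0]]
force: [-0.8, -0.4, -2.1]
width: 0.0115
t 4.63 pos [0.5068 0.3123 0.0355] w 0.0115 F [-0.8 -0.4 -2.1] q [0.35 0.44 1.67 0.   1.04 0.36]
shift [0.0022 0.0032 0.0064] turn [-0.35  0.09 -0.12]
```

View pics/side3.png

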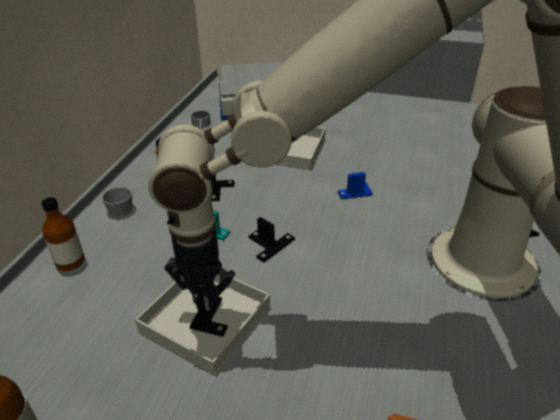

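View pics/top3.png

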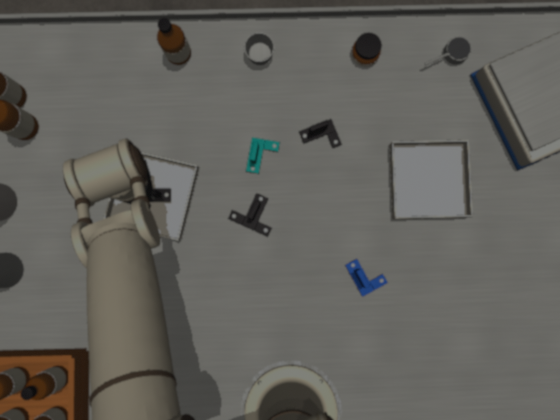

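The guide is inside the tray walls: side view foot at (208,325), tray spanning (138–270, 265–367). Lowering slowly.

```bash
python3 -m jog '[[[0.002,0.002,0.002,-0.3,0,0],[0.002,0.002,0.004,-0.3,0,0],[0.002,0.002,0.005,-0.3,0,0],[0.002,0.002,0.006,-0.3,0,0],[0.002,0.002,0.006,-0.3,0,0]]]';python3 go.py .510 .3145 .029 -.5
```

```text
t: 5.15
eef_pos: [0.5125, 0.3172, 0.0345]
tcp_rot: [[0.009, 1.0, 0.008], [1.0, -0.009, 0.002], [0.002, 0.008, -1.0]]
force: [0.6, -0.8, -0.5]
width: 0.012
t 5.15 pos [0.5125 0.3172 0.0345] w 0.012 F [ 0.6 -0.8 -0.5] q [ 0.35  0.45  1.66 -0.    1.03  0.36]
shift [-0.0028 -0.0025  0.0055] turn [ 0.44 -0.11 -0.02]
```

```bash
python3 -m jog '[[[0,0,0.001,0,0,0],[0,0,0.002,0,0,0],[0,0,0.003,0,0,0],[0,0,0.003,0,0,0],[0,0,0.003,0,0,0]]]';python3 go.py .510 .3145 .029 -.5
```

```text
t: 5.57
eef_pos: [0.5121, 0.3171, 0.0309]
tcp_rot: [[0.009, 1.0, 0.007], [1.0, -0.009, 0.002], [0.002, 0.007, -1.0]]
force: [0.7, 0.4, -0.7]
width: 0.0116
t 5.57 pos [0.5121 0.3171 0.0309] w 0.0116 F [ 0.7  0.4 -0.7] q [ 0.35  0.45  1.66 -0.    1.02  0.36]
shift [-0.0026 -0.0021  0.0019] turn [ 0.38 -0.09 -0.03]
```

```bash
python3 -m jog '[[[0,0,0.001,0,0,0],[0,0,0.002,0,0,0],[0,0,0.002,0,0,0],[0,0,0.002,0,0,0]]]';python3 go.py .510 .3145 .028 -.5
```

```text
t: 5.9
eef_pos: [0.5121, 0.3171, 0.0289]
tcp_rot: [[0.009, 1.0, 0.007], [1.0, -0.009, 0.002], [0.002, 0.007, -1.0]]
force: [-0.3, -0.7, -1.6]
width: 0.0114
t 5.9 pos [0.5121 0.3171 0.0289] w 0.0114 F [-0.3 -0.7 -1.6] q [ 0.35  0.45  1.66 -0.    1.02  0.36]
shift [-0.0026 -0.0021  0.0009] turn [ 0.38 -0.09 -0.03]
```

```bash
python3 -m jog '[[[0,0,0.001,0,0,0],[0,0,0.0015,0,0,0],[0,0,0.0015,0,0,0]]]';python3 -m jog '[[[0,0,0.001,0,0,0],[0,0,0.001,0,0,0],[0,0,0.001,0,0,0]]]'
```

```text
t: 6.15
eef_pos: [0.5125, 0.3172, 0.0284]
tcp_rot: [[0.009, 1.0, 0.007], [1.0, -0.009, 0.002], [0.002, 0.007, -1.0]]
force: [-1.7, -0.9, 5.4]
width: 0.0116
t: 6.4
eef_pos: [0.5126, 0.3173, 0.0283]
tcp_rot: [[0.009, 1.0, 0.007], [1.0, -0.009, 0.002], [0.002, 0.007, -1.0]]
force: [-4.6, -1.9, 11.5]
width: 0.0115
```

Contact came at TCP z 28.4 mm, where 28.2 was predicted. Releasing and lifting.

```bash
python3 -m jog '[[[0,0,-0.001,0,0,0],[0,0,-0.001,0,0,0],[0,0,-0.001,0,0,0],[0,0,-0.001,0,0,0],[0,0,-0.001,0,0,0]]]' 0.05; python3 -m jog '[[[0,0,-0.01,0,0,0],[0,0,-0.04,0,0,0],[0,0,-0.08,0,0,0],[0,0,-0.12,0,0,0],[0,0,-0.15,0,0,0]]]'; python3 go.py .653 -.078 .19 20.2
python3 - <<'E'
from plant import cams
import cv2
for n in ('side','wrist'):
    p,d=cams.capture(n);cv2.imwrite(f'pics/{n}4.png',p[:,:,::-1])
E
```

```text
t: 6.82
eef_pos: [0.5121, 0.317, 0.0273]
tcp_rot: [[0.009, 1.0, 0.007], [1.0, -0.009, 0.002], [0.002, 0.007, -1.0]]
force: [-1.0, -0.1, -1.1]
width: 0.0501
t: 7.23
eef_pos: [0.5121, 0.3173, 0.182]
tcp_rot: [[0.009, 1.0, 0.011], [1.0, -0.009, 0.003], [0.003, 0.011, -1.0]]
force: [1.1, 0.4, 1.0]
width: 0.0499
t 7.23 pos [0.5121 0.3173 0.182 ] w 0.0499 F [1.1 0.4 1. ] q [ 0.35  0.26  1.58 -0.    1.29  0.36]
shift [-0.3939  0.1446 -0.0077] turn [  0.64  -0.07 -20.73]
```

View pics/side4.png

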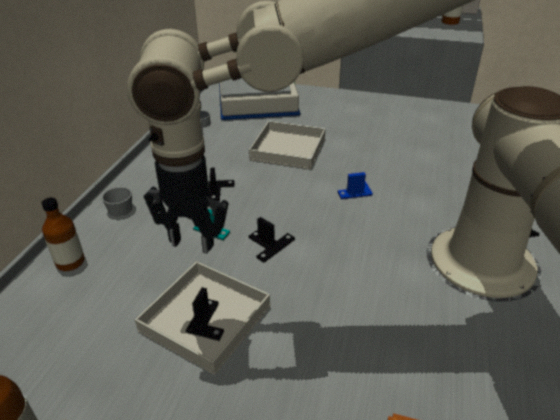

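View pics/wrist4.png

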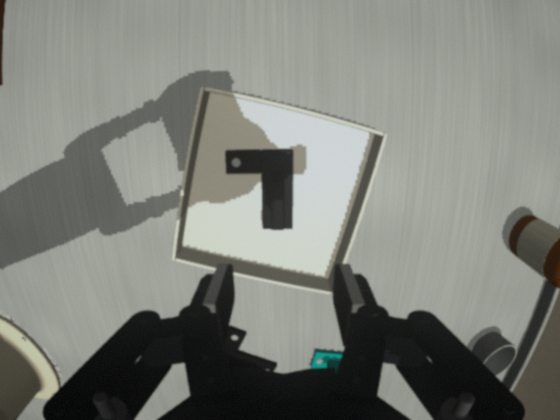

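The L guide stands flat in the left tray: wrist view (270,190), side view (205,315). Moving on to the right-hand guide.

```bash
python3 -m jog '[[[-0.035,0.013,-0.002,0.3,0,-4],[-0.075,0.027,-0.004,0.6,0,-9],[-0.115,0.042,-0.006,0.6,0,-14],[-0.155,0.057,-0.008,0.6,0,-18],[-0.195,0.072,-0.008,0.6,0,-20.7]]]'; python3 go.py .653 -.078 .17 20.2
```

```text
t: 7.75
eef_pos: [0.5802, 0.1232, 0.1862]
tcp_rot: [[-0.348, 0.937, -0.003], [0.937, 0.348, -0.0], [0.001, -0.003, -1.0]]
force: [1.4, 0.7, 0.6]
width: 0.0499
t 7.75 pos [0.5802 0.1232 0.1862] w 0.0499 F [1.4 0.7 0.6] q [ 0.01  0.24  1.59 -0.    1.31 -0.35]
shift [-0.214  -0.0018  0.016 ] turn [-0.15 -0.05  0.19]
```

```bash
python3 -m jog '[[[-0.04,0,0,0,0,0],[-0.08,-0.001,0.004,0,0,0],[-0.12,-0.001,0.008,0,0,0],[-0.16,-0.002,0.012,0,0,0],[-0.195,-0.002,0.016,0,0,0]]]' 0.06;python3 -m jog '[[[-0.019,0,0,0,0,0],[-0.019,0,0,0,0,0],[-0.019,0,0,0,0,0]]]'; python3 go.py .653 -.078 .019 20.2
python3 - <<'E'
from plant import cams
import cv2
for n in ('wrist',):
    p,d=cams.capture(n);cv2.imwrite(f'pics/{n}5.png',p[:,:,::-1])
E
```

```text
t: 8.17
eef_pos: [0.6454, -0.0614, 0.1692]
tcp_rot: [[-0.344, 0.939, -0.004], [0.939, 0.344, -0.0], [0.001, -0.004, -1.0]]
force: [0.8, 0.2, 0.4]
width: 0.0598
t: 8.42
eef_pos: [0.6516, -0.0774, 0.169]
tcp_rot: [[-0.343, 0.939, -0.004], [0.939, 0.343, 0.001], [0.002, -0.004, -1.0]]
force: [-0.4, 0.3, -0.6]
width: 0.0599
t 8.42 pos [ 0.6516 -0.0774  0.169 ] w 0.0599 F [-0.4  0.3 -0.6] q [-0.3   0.42  1.41 -0.    1.32 -0.65]
shift [-0.0013  0.0017  0.15  ] turn [-0.21 -0.11 -0.14]
```

View pics/wrist5.png

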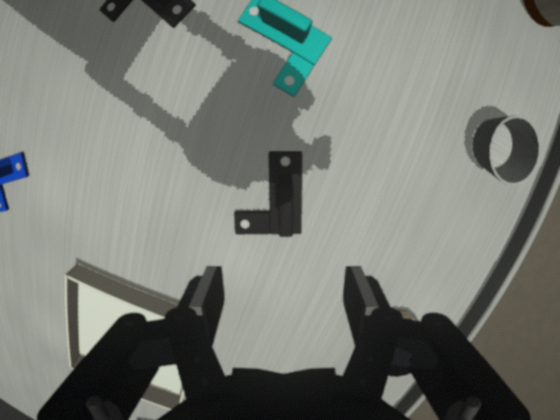

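The R web at wrist (285,215) is centred and aligned between the fingers. Its arm end faces the bottom of the image with the arm on image-left, which is right-hand as expected. Descending.

```bash
python3 -m jog '[[[-0.001,0.0015,0.04,0,0,0],[-0.001,0.0015,0.08,0,0,0],[-0.001,0.0015,0.115,0,0,0],[-0.001,0.0015,0.138,0,0,0],[-0.001,0.0015,0.146,0,0,0]]]'; python3 go.py .653 -.078 .022 20.2
```

```text
t: 8.88
eef_pos: [0.6491, -0.0741, 0.0184]
tcp_rot: [[-0.347, 0.938, -0.012], [0.938, 0.347, 0.003], [0.007, -0.01, -1.0]]
force: [-0.4, 0.0, -1.0]
width: 0.06
t 8.88 pos [ 0.6491 -0.0741  0.0184] w 0.06 F [-0.4  0.  -1. ] q [-0.3   0.59  1.49 -0.    1.08 -0.65]
shift [-0.005   0.0022 -0.0036] turn [-0.58 -0.38  0.09]
```

```bash
python3 -m jog '[[[0,0,0,0,0,0],[0,0,0,0,0,0]]]'; python3 go.py .653 -.078 .023 20.2
```

```text
t: 9.05
eef_pos: [0.6538, -0.0763, 0.0249]
tcp_rot: [[-0.346, 0.938, -0.002], [0.938, 0.346, -0.0], [0.0, -0.002, -1.0]]
force: [0.0, 0.1, 0.8]
width: 0.0598
t 9.05 pos [ 0.6538 -0.0763  0.0249] w 0.0598 F [0.  0.1 0.8] q [-0.3   0.59  1.48 -0.    1.08 -0.65]
shift [-0.0013 -0.0014  0.0019] turn [-0.1  -0.01  0.04]
```

```bash
python3 -m jog '[[[-0.001,-0.001,0.001,0,0,0],[-0.001,-0.001,0.001,0,0,0],[-0.001,-0.001,0.001,0,0,0],[-0.001,-0.001,0.001,0,0,0],[-0.001,-0.001,0.001,0,0,0]]]' 0 40; python3 -m jog '[[[0,0,0,0,0,0],[0,0,0,0,0,0],[0,0,0,0,0,0]]]';python3 -m jog '[[[0,0,-0.02,0,0,0],[0,0,-0.06,0,0,0],[0,0,-0.1,0,0,0],[0,0,-0.12,0,0,0],[0,0,-0.12,0,0,0]]]'; python3 go.py .530 -.339 .145 20.2
python3 - <<'E'
from plant import cams
import cv2
for n in ('wrist',):
    p,d=cams.capture(n);cv2.imwrite(f'pics/{n}6.png',p[:,:,::-1])
E
```

```text
t: 9.47
eef_pos: [0.6535, -0.0787, 0.024]
tcp_rot: [[-0.345, 0.939, -0.001], [0.939, 0.345, -0.001], [-0.0, -0.001, -1.0]]
force: [-0.3, 0.8, 4.0]
width: 0.0114
t: 9.72
eef_pos: [0.6535, -0.0787, 0.024]
tcp_rot: [[-0.345, 0.939, -0.001], [0.939, 0.345, -0.001], [-0.0, -0.001, -1.0]]
force: [-0.8, 0.4, 5.9]
width: 0.0115
t: 10.13
eef_pos: [0.6565, -0.0794, 0.1495]
tcp_rot: [[-0.345, 0.939, 0.008], [0.939, 0.345, -0.003], [-0.006, 0.006, -1.0]]
force: [-0.1, -0.4, 0.3]
width: 0.0118
t 10.13 pos [ 0.6565 -0.0794  0.1495] w 0.0118 F [-0.1 -0.4  0.3] q [-0.3   0.44  1.42 -0.    1.28 -0.65]
shift [-0.2    -0.2083  0.0044] turn [ 0.34  0.33 -0.03]
```

View pics/wrist6.png

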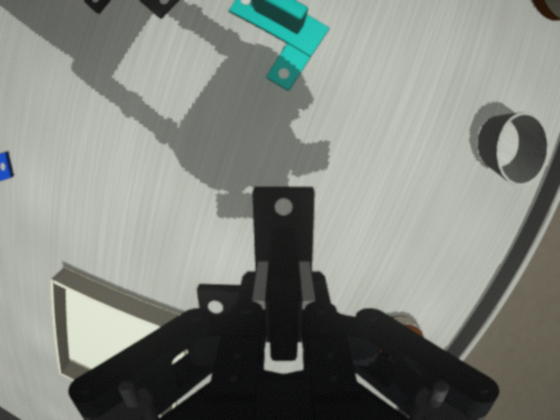

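The R guide is held, with its foot and arm visible below the jaws. Carrying it to the right tray.

```bash
python3 -m jog '[[[-0.025,-0.026,0,0,0,0],[-0.053,-0.055,0,0,0,0],[-0.08,-0.083,0,0,0,0],[-0.107,-0.111,0,0,0,0],[-0.135,-0.14,0,0,0,0]]]'; python3 go.py .530 -.339 .145 20.2
```

```text
t: 10.6
eef_pos: [0.5656, -0.2534, 0.1398]
tcp_rot: [[-0.345, 0.938, -0.007], [0.938, 0.345, 0.003], [0.005, -0.006, -1.0]]
force: [0.8, 0.5, -0.8]
width: 0.0112
t 10.6 pos [ 0.5656 -0.2534  0.1398] w 0.0112 F [ 0.8  0.5 -0.8] q [-0.62  0.36  1.54 -0.    1.25 -0.97]
shift [-0.068  -0.063  -0.0052] turn [-0.33 -0.3   0.  ]
```

```bash
python3 -m jog '[[[-0.025,-0.023,0,0,0,0],[-0.05,-0.047,0,0,0,0],[-0.067,-0.062,0,0,0,0],[-0.068,-0.063,0,0,0,0],[-0.068,-0.063,0,0,0,0]]]'; python3 -m jog '[[[0,0,0,0,0,0],[0,0,0,0,0,0]]]'; python3 go.py .530 -.339 .04 20.2
```

```text
t: 11.02
eef_pos: [0.5306, -0.339, 0.1403]
tcp_rot: [[-0.342, 0.94, -0.006], [0.94, 0.342, 0.003], [0.005, -0.005, -1.0]]
force: [0.7, 0.6, -2.1]
width: 0.0113
t: 11.18
eef_pos: [0.5323, -0.3371, 0.1416]
tcp_rot: [[-0.346, 0.938, -0.005], [0.938, 0.346, 0.002], [0.003, -0.004, -1.0]]
force: [-0.6, 0.6, -0.5]
width: 0.0117
t 11.18 pos [ 0.5323 -0.3371  0.1416] w 0.0117 F [-0.6  0.6 -0.5] q [-0.76  0.38  1.51 -0.    1.25 -1.11]
shift [-0.0013 -0.0024  0.1016] turn [-0.22 -0.19  0.05]
```

```bash
python3 -m jog '[[[0,-0.002,0.03,0,0,0],[0,-0.002,0.06,0,0,0],[0,-0.002,0.085,0,0,0],[0,-0.002,0.1,0,0,0],[0,-0.002,0.105,0,0,0]]]'; python3 -m jog '[[[0,0,0,0,0,0],[0,0,0,0,0,0],[0,0,0,0,0,0]]]'; python3 go.py .530 -.339 .028 20.2
python3 - <<'E'
from plant import cams
import cv2
for n in ('side','top'):
    p,d=cams.capture(n);cv2.imwrite(f'pics/{n}7.png',p[:,:,::-1])
E
```

```text
t: 11.6
eef_pos: [0.5286, -0.3362, 0.0339]
tcp_rot: [[-0.347, 0.938, -0.008], [0.938, 0.347, 0.005], [0.007, -0.006, -1.0]]
force: [0.6, 0.3, -0.3]
width: 0.0116
t: 11.85
eef_pos: [0.5314, -0.3401, 0.0398]
tcp_rot: [[-0.345, 0.938, -0.001], [0.938, 0.345, -0.002], [-0.002, -0.002, -1.0]]
force: [0.8, 0.4, -1.0]
width: 0.0114
t 11.85 pos [ 0.5314 -0.3401  0.0398] w 0.0114 F [ 0.8  0.4 -1. ] q [-0.76  0.5   1.57 -0.    1.07 -1.11]
shift [ 0.0016 -0.0009  0.0118] turn [-0.09  0.11  0.01]
```

View pics/side7.png

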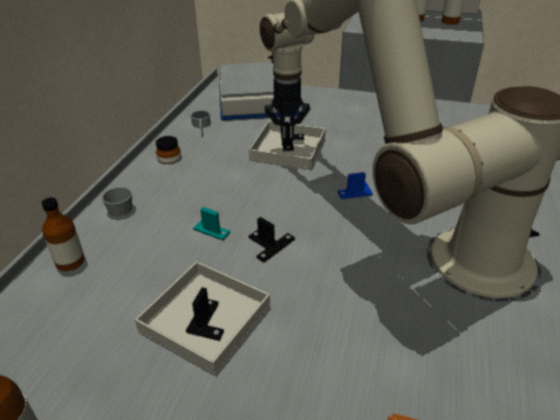

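View pics/top7.png

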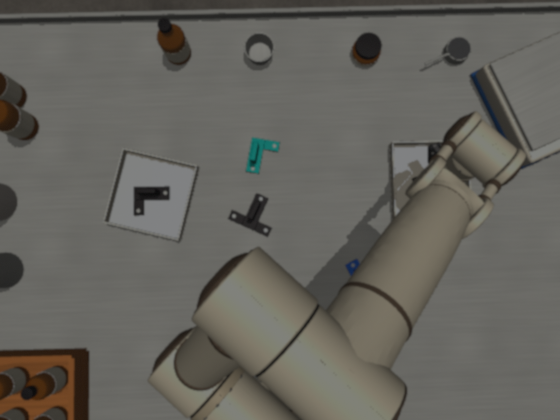

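The R guide is within the right tray walls: side view foot at (290,140), tray spanning (250–326, 124–167). The left guide is well seated at top (150,197). Lowering.

```bash
python3 -m jog '[[[0.001,0,0.003,0,0,0],[0.001,0,0.006,0,0,0],[0.001,0,0.009,0,0,0],[0.001,0,0.0095,0,0,0],[0.001,0,0.0095,0,0,0]]]'; python3 -m jog '[[[0,0,0.001,0,0,0],[0,0,0.002,0,0,0],[0,0,0.002,0,0,0],[0,0,0.002,0,0,0]]]'
```

```text
t: 12.37
eef_pos: [0.5296, -0.3385, 0.0282]
tcp_rot: [[-0.345, 0.939, -0.004], [0.939, 0.345, 0.0], [0.002, -0.003, -1.0]]
force: [-0.2, -0.6, -1.2]
width: 0.0114
t: 12.7
eef_pos: [0.5297, -0.3386, 0.028]
tcp_rot: [[-0.345, 0.939, -0.004], [0.939, 0.345, 0.0], [0.002, -0.004, -1.0]]
force: [-4.3, 4.4, 10.2]
width: 0.0112
```

Contact at 28.0 mm, where 28 was expected. Releasing and lifting.

```bash
python3 -m jog '[[[0,0,-0.0015,0,0,0],[0,0,-0.0015,0,0,0],[0,0,-0.0015,0,0,0],[0,0,-0.0015,0,0,0],[0,0,-0.0015,0,0,0]]]' 0.05; python3 -m jog '[[[0,0,-0.01,0,0,0],[0,0,-0.04,0,0,0],[0,0,-0.08,0,0,0],[0,0,-0.12,0,0,0],[0,0,-0.15,0,0,0]]]'; python3 -m jog '[[[0,0.04,0,0,0,0],[0,0.08,0,0,0,0],[0,0.12,0,0,0,0],[0,0.15,0,0,0,0],[0,0.15,0,0,0,0]]]'; python3 go.py .5 -.1 .2 20.2
```

```text
t: 13.12
eef_pos: [0.5296, -0.3386, 0.0277]
tcp_rot: [[-0.345, 0.939, -0.003], [0.939, 0.345, 0.0], [0.001, -0.003, -1.0]]
force: [0.1, -0.5, 0.8]
width: 0.0502
t: 13.53
eef_pos: [0.531, -0.3393, 0.1825]
tcp_rot: [[-0.345, 0.939, -0.0], [0.939, 0.345, -0.003], [-0.003, -0.001, -1.0]]
force: [0.5, -1.3, 1.1]
width: 0.05
t: 13.95
eef_pos: [0.6752, -0.2834, 0.1772]
tcp_rot: [[-0.349, 0.937, -0.001], [0.937, 0.349, 0.001], [0.001, -0.001, -1.0]]
force: [0.1, 0.2, -0.1]
width: 0.0497
t 13.95 pos [ 0.6752 -0.2834  0.1772] w 0.0497 F [ 0.1  0.2 -0.1] q [-0.56  0.6   1.13  0.    1.41 -0.92]
shift [ 0.233  -0.1002 -0.0224] turn [-0.03 -0.07  0.23]
```

```bash
python3 -m jog '[[[0.035,-0.015,-0.005,0,0,0],[0.07,-0.03,-0.01,0,0,0],[0.105,-0.045,-0.02,0,0,0],[0.14,-0.06,-0.02,0,0,0],[0.175,-0.075,-0.02,0,0,0]]]'; python3 -m jog '[[[0,0,0,0,0,0],[0,0,0,0,0,0],[0,0,0,0,0,0]]]'
python3 - <<'E'
from h import *
for n in ('side','top'):
    p,d=cams.capture(n);cv2.imwrite(f'pics/{n}8.png',p[:,:,::-1])
    if n=='top':
        W=world(n,d);Z=W[...,2];g=p.max(2)
        for nm,c in dict(L=(.51,.3145),R=(.53,-.339)).items():
            B=(np.hypot(W[...,0]-c[0],W[...,1]-c[1])<.08)&(d>0)&(g<70)
            for a,b in ((.058,.075),(.007,.02)):
                q=W[B&(Z>a)&(Z<b)];print(nm,len(q),q.mean(0).round(4),np.ptp(q[:,2]).round(4),cv2.minAreaRect(q[:,:2].astype(np.float32)*1000))
E
```

```text
t: 14.37
eef_pos: [0.5392, -0.1477, 0.1991]
tcp_rot: [[-0.344, 0.939, -0.002], [0.939, 0.344, -0.001], [-0.0, -0.002, -1.0]]
force: [0.4, 1.0, 0.6]
width: 0.0501
t: 14.62
eef_pos: [0.5408, -0.1491, 0.1989]
tcp_rot: [[-0.345, 0.939, -0.002], [0.939, 0.345, -0.001], [-0.001, -0.002, -1.0]]
force: [1.1, 0.1, -0.1]
width: 0.0498
L 117 [0.5136 0.316  0.0661] 0.0114 ((513.9683837890625, 316.81390380859375), (44.654518127441406, 12.335756301879883), 89.88015747070312)
L 383 [0.499  0.3232 0.0122] 0.0122 ((494.66400146484375, 316.1714172363281), (82.32514190673828, 64.23333740234375), 89.12723541259766)
R 108 [ 0.5305 -0.3375  0.066 ] 0.0121 ((530.7238159179688, -337.734619140625), (11.750679016113281, 43.58889389038086), 20.501068115234375)
R 403 [ 0.5216 -0.3491  0.0127] 0.0122 ((513.0997314453125, -344.3274841308594), (64.75712585449219, 84.58720397949219), 19.511138916015625)
```

View pics/side8.png

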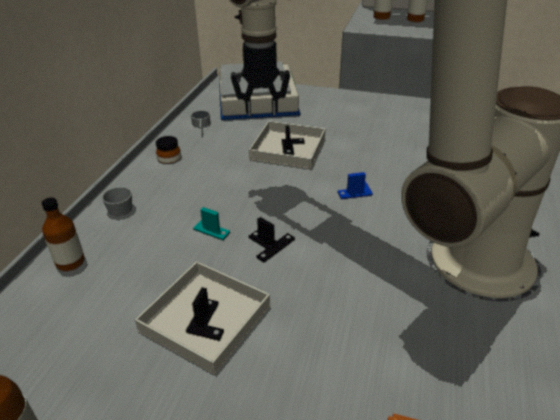

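View pics/top8.png

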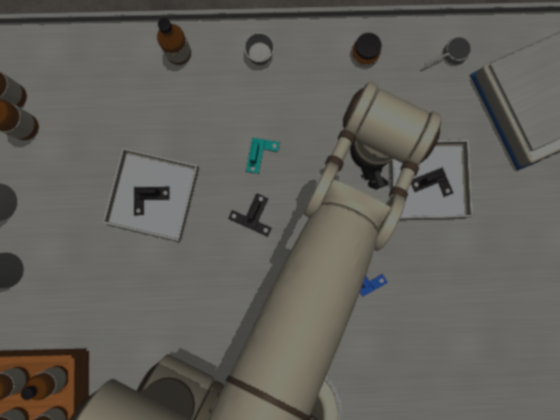

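Both guides stand flat. Web tops are at 66 mm and feet at about 12 mm, which matches a 4 mm tray floor. They sit centrally at top (150,197) and (432,181), the look-alikes are untouched, and the robot is clear.

```bash
python3 -c "
from plant import arm;print(arm.finish_job())"
```

```text
the job is handed in; nothing more can be done
None
```

Both guides are sorted and the job is handed in: the left-hand guide is in the left tray and the right-hand guide is in the right tray, left placed first. It took about 15 s of the 59 s allowed. `finish_job()` gave no verdict.

- **Standing:** in the last top view both guides stand upright and flat near their tray centres, with web tops at 66 mm and feet at 12 mm. That is what a 4 mm tray floor should give.
- **Placing:** each guide touched the tray floor at the height I expected (28.4 and 28.0 mm). The highest force reading during placing was about 12 N.
- **Left alone:** the two-armed, turquoise and blue guides look unmoved, and the gripper was empty and clear of everything at hand-in.

No check failed. The only disagreements were brief: for a moment after fast moves, the measured tool pose was off by a few mm and up to about 1°.

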